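Nest the washed steel set beside the blood analyser

TASK

Nest the three washed open steel vessels for the steriliser, working from the largest to the smallest: first stand the beaker inside the wide low dish, then stand the tall narrow cylinder inside the beaker. Set each one down upright without letting it drop, with the dish still standing flat on the bench, and leave the rack of red-capped blood tubes among them standing where it is.

Things in the scene. Friction and masses are not known exactly. Their poses are not given: they have to be found in the camera images.
- dish: The largest vessel: low, wide, round open dish of plain stainless steel, outside diameter 100 mm, height 35 mm, wall 3 mm (inside diameter 94 mm), floor 4 mm thick, about 0.3 kg. Loose on the bench; need not be picked up. Origin at the centre of its underside, z up along its axis.
- beaker: Middle vessel: straight open beaker of plain stainless steel, outside diameter 66 mm (inside 60), height 70 mm, floor 4 mm thick, about 0.16 kg, loose, open end up. Grip it across near the rim, which stands 39 mm above the dish's rim when nested; its sides along world x are clear for the fingers. Not the closed canister with a black knob. Origin: centre of its underside, z up its axis.
- cylinder: Smallest vessel: tall narrow round open cylinder of plain stainless steel, outside diameter 38 mm, height 105 mm, wall 2.5 mm, floor 4 mm thick, about 0.12 kg, loose, open end up. Grip it across near the rim, which stands 39 mm above the beaker's rim when nested; its sides along world x are clear for the fingers. Origin: centre of its underside, z up its axis.
- rack: Grey tube rack with a single row of ten red-capped blood tubes, 200 mm long (its x axis), 24 mm wide (y), 88 mm high to the caps, loose, about 0.35 kg. It stands between two of the vessels' places with its long side roughly along the world x axis (within about 6 degrees). The closed canister stands likewise between the other two. Origin at the centre of its underside. Not to be disturbed.
Not all that is in view belongs to the job. What is shaped like the beaker but orange or yellow is not meant. Leave any yellow look-alike of the cylinder alone.

How it is judged:
On the way, in this order (a step that is already met when the one before it is completed fails the run):
1. the beaker stands upright on the floor of the dish, let go, with the cylinder not yet in it (horizontal distance between beaker and dish below 0.02 m and z of beaker in the frame of dish below 0.012 m and angle between beaker's own z axis and vertical below 0.12 rad and contact force between the fingers and beaker below 0.1 N and horizontal distance between cylinder and beaker above 0.03 m), for 0.2 s.
2. the cylinder stands upright on the floor of the beaker in the dish, let go (horizontal distance between cylinder and beaker below 0.018 m and z of cylinder in the frame of beaker below 0.012 m and angle between cylinder's own z axis and vertical below 0.12 rad and contact force between the fingers and cylinder below 0.1 N), for 0.2 s.
At the end, for the whole second after the job is handed in: The dish stands flat on the bench (within 8 mm and 6 degrees); the beaker stands upright (within 7 degrees) on the dish's floor (within 8 mm), anywhere inside it; the cylinder stands upright (within 7 degrees) on the beaker's floor (within 8 mm), anywhere inside it; all let go and at rest (height (world z) of dish below 0.008 m and angle between dish's own z axis and vertical below 0.1 rad and horizontal distance between beaker and dish below 0.02 m and z of beaker in the frame of dish between 0 and 0.012 m and angle between each of beaker, cylinder's own z axis and vertical below 0.12 rad and horizontal distance between cylinder and beaker below 0.018 m and z of cylinder in the frame of beaker between 0 and 0.012 m and linear speed of each of beaker, cylinder below 0.03 m/s); the robot touches nothing.
It fails at once if the blood-tube rack is pushed more than 30 mm or tipped over (distance of rack from where it was at the start of the episode above 0.03 m or angle between rack's own z axis and vertical above 0.35 rad).
It fails at once if the beaker is let drop (moves faster than 0.7 m/s, about a 25 mm fall, while out of the fingers) (linear speed of beaker above 0.7 m/s and contact force between the fingers and beaker below 0.05 N).
It fails at once if the cylinder is let drop (moves faster than 0.7 m/s, about a 25 mm fall, while out of the fingers) (linear speed of cylinder above 0.7 m/s and contact force between the fingers and cylinder below 0.05 N).
It also fails if it takes over 67 s, if anything falls off the work surface, if the arm or the gripper's body presses on something with over 40 N, if the wrist force passes 120 N, or if a joint passes its speed limit or range.

ROBOT

A 6-joint arm with a two-finger parallel gripper is mounted at the origin on the work surface. World frame = base frame: x ahead of the robot, y to its left, z up, the work surface at z = 0. Lengths are in m, angles in rad, forces in N, time in s.
With the tool pointing down it reaches from about 0.375 to 0.75 m from the base axis. Payload 9 kg.
Tool frame: the origin (TCP) lies at the very end of the fingers, on their centre line; the grasp point (between the pads) lies 19 mm behind it (env.hold_point_z is the z of the grasp point in the tool frame, in m); z points along the fingers, y is the line along which they close (so a half turn about z gives the same grasp; the last joint's range is limited). The gripper opens to 85 mm and grips with 20 to 120 N. Pads are 22 mm wide; open, the fingers measure 114 mm over their backs; the gripper's body (76 mm by 85 mm) begins 54 mm behind the grasp point. The pads swing forward as they close: fully open they stand 13 mm farther back than shut.
Start: joints at [-1.444, 0.104, 0.097, 1.564, 0, 1.353], TCP at [0.203, -0.565, 0.231] pointing down, gripper open.
Joint ranges: [-2.99, 2.99], [-0.84, 1.86], [-1.1, 1.16], [-1.84, 2.11], [-1.51, 1.56], [-3.14, 3.14]. Speed limits (rad/s): [2.22, 2.22, 2.57, 3.14, 3.14, 3.14].

INTERFACE

Orientations are given as a unit quaternion [w, x, y, z].
In Python, from station import env, jaws, cams, monitor gives the robot as it stands. The module is installed in compiled form; this text tells all that it offers. Calls block until the motion is done:
- env.movep(position, orientation): joint-space move of the TCP to a pose.
- env.movel(position, max_speed=0.15, orientation=None, until_force=None): straight line of the TCP; orientation=None keeps the orientation; max_speed is the mean speed in m/s. With until_force (N) it stops when the force on the tool has changed by that much, and returns True; else False.
- env.move_j(angles): joint-space move.
- jaws.command_gripper(opening): finger opening in m; the grip force is fixed at half the most; returns when the fingers have stopped.
- env.wait(seconds).
- env.inverse_kinematics(position, orientation): joint angles nearest the present ones, or None.
- cams.grab_frame(name): name is "side" or "top" or "wrist"; returns the picture (400x640x3 uint8, red, green, blue); there is no depth.
- cams.camera_params(name): a dict with "mtx" (3x3 intrinsics, pixels), "R" (3x3) and "t" (3): a world point X has camera coordinates R X + t. Camera axes: x right, y down, z forward; pixel columns grow to the right and rows downward; lengths in m; the calibration is good to about 2 mm. A picture is of the moment at which its call begins: read the wrist's pose just before it. camera_params takes no time and is no camera call; for the wrist camera it gives the pose at the moment of the call.
A pose or a line that the arm cannot do raises env.IKError and nothing moves.
- env.finish_job(): hands the job in; it is judged then, once.
Readings, each from a call of its own:
- monitor.current_clock(): time.
- monitor.current_joint_pos(): joint angles.
- monitor.current_dq(): joint speeds.
- monitor.current_tau(): joint torques, N m.
- monitor.current_eef_pos(): TCP position.
- monitor.current_tool_rot(): TCP orientation.
- monitor.current_force(): force on the tool from outside, world axes, zero at the start.
- monitor.current_moment(): the same for the moment, N m.
- monitor.current_opening(): finger opening in m.
- monitor.current_grasp_force(): force on a finger pad.
Only numpy, scipy, OpenCV 4.12 (cv2) and the standard library are available. Lean on these libraries where they do the work, as an engineer would, in place of code of your own. Each camera call takes 0.05 s, during which the arm holds its last target. There are 200 camera calls.

## Working session

There is one attempt and no reset: what is moved stays moved. The work goes in short steps, each a Python script; the robot and the scene stay as the last script left them, time stands still between calls to the robot, and variables do not carry over. Pictures are saved under pics/ and viewed, at most 10 in all, crops included, and the job is handed in when it is done.

```bash
mkdir -p pics
cat > s.py <<'E'
from station import env, jaws, cams, monitor
import cv2, numpy as np
def snap(n,f):
    im=cams.grab_frame(n); cv2.imwrite(f'pics/{f}.png',cv2.cvtColor(im,cv2.COLOR_RGB2BGR)); return im
def ray(p,u,v,z):
    K,R,t=np.array(p['mtx']),np.array(p['R']),np.array(p['t']).ravel()
    c=-R.T@t; d=R.T@np.linalg.solve(K,[u,v,1]); return c+d*(z-c[2])/d[2]
def proj(p,X):
    K,R,t=np.array(p['mtx']),np.array(p['R']),np.array(p['t']).ravel()
    q=K@(R@np.asarray(X,float)+t); return q[:2]/q[2]
E
python3 - <<'E'
from s import *
for n in('top','side'):
    snap(n,n+'1'); p=cams.camera_params(n); print(n,p['mtx'],-np.array(p['R']).T@np.array(p['t']).ravel(),p['R'])
print(monitor.current_clock(),monitor.current_tool_rot(),env.hold_point_z)
E
```

```text
top [[442.01914111   0.         320.76989093]
 [  0.         442.01914111 200.95915594]
 [  0.           0.           1.        ]] [0.41673811 0.01990563 0.93825811] [[-0.00491889 -0.99960707  0.0275953 ]
 [-0.99707811  0.00279907 -0.07633751]
 [ 0.07623027 -0.02789017 -0.9967001 ]]
side [[391.70585951   0.         315.20764152]
 [  0.         391.70585951 201.86322655]
 [  0.           0.           1.        ]] [0.01019391 0.60063601 0.55357999] [[-0.77662863 -0.62994815 -0.00364611]
 [-0.3537661   0.4409133  -0.82489091]
 [ 0.52124612 -0.63934403 -0.56528019]]
0.1 [-5.70927922e-04  9.85175355e-01  1.71549388e-01  3.68720503e-05] -0.0187
```

View pics/top1.png

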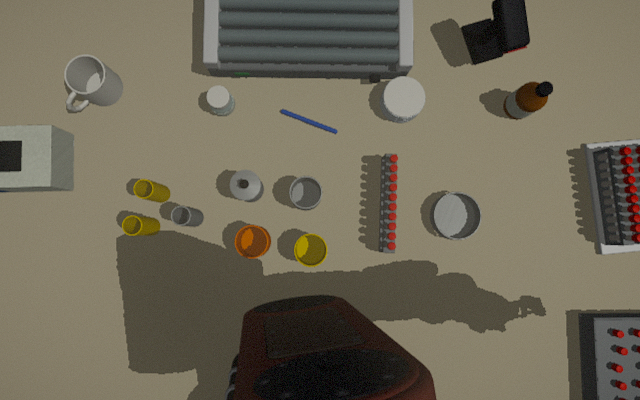

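View pics/side1.png

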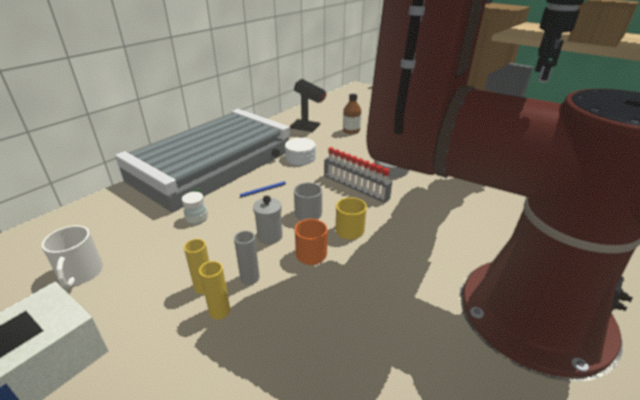

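The top view shows the beaker rim near (305,192), the cylinder rim near (180,215), the dish rim near (456,215), and the rack caps running from (391,157) to (390,247). The closed canister is at (246,185), and the orange and yellow look-alikes are separate. I'll fit positions with a model overlay.

```bash
cat > m.py <<'E'
from s import *
p=cams.camera_params('top'); im=cv2.imread('pics/top1.png')
S=3; u0,v0,u1,v1=150,145,490,260
S=2.3
big=cv2.resize(im[v0:v1,u0:u1],None,fx=S,fy=S,interpolation=cv2.INTER_CUBIC)
a=np.linspace(0,2*np.pi,60)
for n,(u,v),h,r in(('dish',(456,215.5),.035,.05),('beaker',(305.5,192.5),.07,.033),('cyl',(180,215.5),.105,.019)):
    c=ray(p,u,v,h); print(n,c.round(4))
    for z,col in((h,(0,0,255)),(0,(255,0,0))):
        pts=np.array([proj(p,[c[0]+r*np.cos(t),c[1]+r*np.sin(t),z]) for t in a])
        if z: print(pts.min(0).round(1),pts.max(0).round(1))
        cv2.polylines(big,[np.int32(((pts-[u0,v0]+.5)*S-.5)*8)],True,col,1,cv2.LINE_AA,3)
for u,v in((391,157),(390,247)): print('rack',ray(p,u,v,.088).round(3))
cv2.imwrite('pics/ov1.png',big)
for a,b in((.70710678,.70710678),(.70710678,-.70710678)):
    for x in([.43,.03,.2],[.4,.26,.2],[.4,-.27,.2]):
        q=env.inverse_kinematics(x,[0,a,b,0]); print(b,x,None if q is None else np.round(q,2))
E
python3 m.py
```

```text
dish [ 0.455  -0.2842  0.035 ]
[432.  191.4] [480.  239.8]
beaker [0.5    0.0256 0.07  ]
[288.7 175.9] [322.2 209.2]
cyl [0.4539 0.2601 0.105 ]
[169.7 205.4] [190.2 225.7]
rack [ 0.568 -0.142  0.088]
rack [ 0.393 -0.137  0.088]
0.70710678 [0.43, 0.03, 0.2] [-0.24 -0.43 -0.44  1.56  0.    1.34]
0.70710678 [0.4, 0.26, 0.2] [ 0.3  -0.28 -0.32  1.53  0.    1.87]
0.70710678 [0.4, -0.27, 0.2] [-0.87 -0.26 -0.31  1.52  0.    0.71]
-0.70710678 [0.43, 0.03, 0.2] [-0.24 -0.43 -0.44  1.56  0.   -1.81]
-0.70710678 [0.4, 0.26, 0.2] [ 0.3  -0.28 -0.32  1.53  0.   -1.27]
-0.70710678 [0.4, -0.27, 0.2] [-0.87 -0.26 -0.31  1.52  0.   -2.44]
```

View pics/ov1.png

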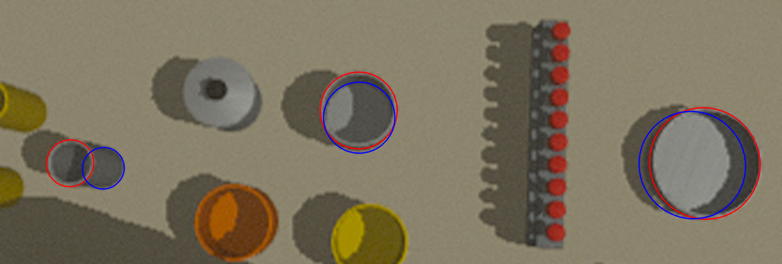

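The overlay fits the rims and bases well: beaker (0.500, 0.026), dish (0.455, -0.284), cylinder (0.454, 0.260). I'll move above the beaker and check with the wrist camera.

```bash
cat >> s.py <<'E'
Q=[0,.70710678,.70710678,0]
def overlay(im,p,items,f):
    a=np.linspace(0,2*np.pi,60); b=cv2.cvtColor(im,cv2.COLOR_RGB2BGR)
    for x,y,z,r in items:
        pts=np.array([proj(p,[x+r*np.cos(t),y+r*np.sin(t),z]) for t in a])
        cv2.polylines(b,[np.int32(pts*8)],True,(0,0,255),1,cv2.LINE_AA,3)
    cv2.imwrite(f'pics/{f}.png',b)
E
python3 - <<'E'
from s import *
env.movel([.30,-.50,.25],.3)
env.movep([.5,.0256,.19],Q)
p=cams.camera_params('wrist'); im=cams.grab_frame('wrist')
print(monitor.current_eef_pos(),-np.array(p['R']).T@np.array(p['t']).ravel(),p['mtx'][0],monitor.current_clock())
overlay(im,p,[(.5,.0256,.07,.033),(.5,.0256,.07,.03)],'w1')
E
```

```text
[0.50021265 0.02476134 0.19006905] [0.49945199 0.09398886 0.33285243] [296.69252485   0.         320.63892153] 2.725
```

View pics/w1.png

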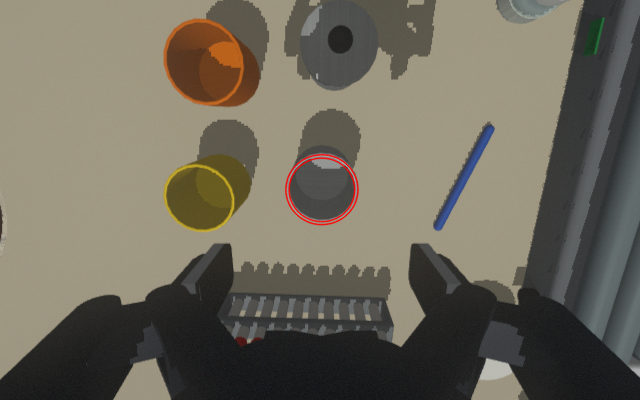

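The wrist view shows the beaker rim at about (322,188), matching the overlay to within 2 mm, with both finger sides clear. I'll grasp it.

Run:
```python
from s import *
x,y=.5,.0256
env.movel([x,y,.06],.15)
print(env.movel([x,y,.033],.05,until_force=8))
jaws.command_gripper(.05)
print(monitor.current_opening(),monitor.current_grasp_force(),monitor.current_eef_pos())
env.movel([x,y,.20],.12)
print(monitor.current_opening(),monitor.current_grasp_force(),monitor.current_force())
env.movel([.455,-.2842,.20],.2)
p=cams.camera_params('wrist'); im=cams.grab_frame('wrist')
e=monitor.current_eef_pos(); print(e,monitor.current_clock())
overlay(im,p,[(.455,-.2842,.035,.05),(.455,-.2842,.035,.047),(e[0],e[1],e[2]+.037,.033)],'w2')
```

```text
False
0.06380606661563017 66.94949652068317 [0.50068489 0.02544477 0.03396028]
0.06395590073767884 66.13582141231745 [ 0.88188537  0.1979135  -2.71098801]
[ 0.45524477 -0.28341022  0.20008231] 8.075
```

View pics/w2.png

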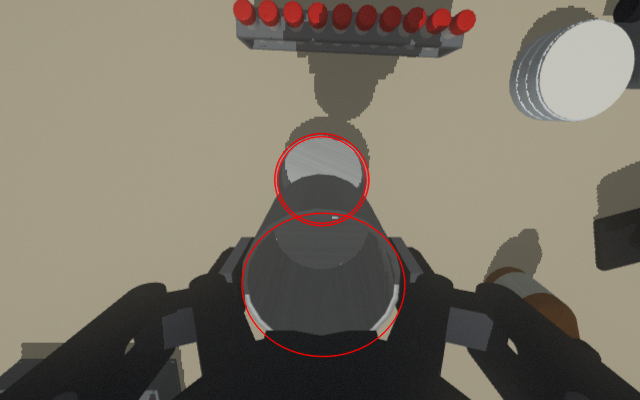

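The beaker is held centred at about (322,283), and the dish rim matches the model at (322,178). I'll lower it into the dish.

Run:
```python
from s import *
x,y=.455,-.2842
env.movel([x,y,.065],.12)
print(env.movel([x,y,.032],.03,until_force=4), monitor.current_eef_pos(),monitor.current_force())
jaws.command_gripper(.082); env.wait(.3)
print(monitor.current_opening(),monitor.current_grasp_force())
env.movel([x,y,.22],.15)
p=cams.camera_params('wrist'); im=cams.grab_frame('wrist')
print(monitor.current_eef_pos(),monitor.current_clock())
overlay(im,p,[(x,y,.035,.05),(x,y,.074,.033)],'w3')
```

```text
True [ 0.45477692 -0.28398198  0.03796951] [-1.35674632  0.79258622  5.21108598]
0.08196344372327961 0.0
[ 0.45465112 -0.2838347   0.21891086] 12.2333
```

View pics/w3.png

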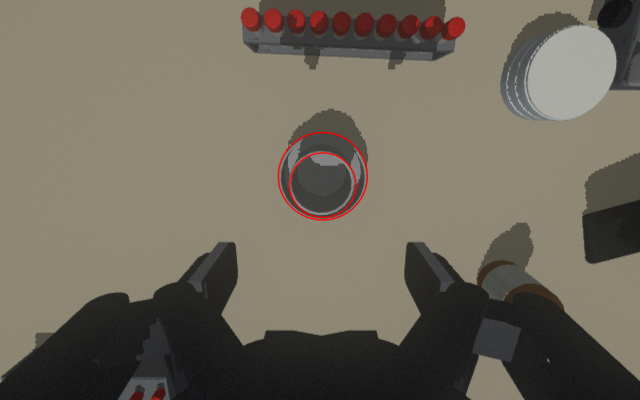

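The beaker stands in the dish with its rim at about (322,183), on the overlay. Next is the cylinder.

Run:
```python
from s import *
x,y=.4539,.2601
env.movep([x,y,.24],Q)
jaws.command_gripper(.075)
p=cams.camera_params('wrist'); im=cams.grab_frame('wrist')
print(monitor.current_eef_pos(),monitor.current_clock())
overlay(im,p,[(x,y,.105,.019),(x,y,0,.019)],'w4')
```

```text
[0.45411623 0.25971424 0.2399366 ] 14.4917
```

View pics/w4.png

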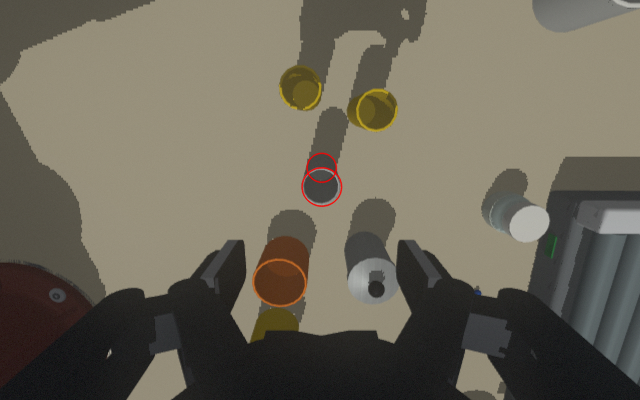

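The cylinder rim is at about (322,186), on the overlay. I'll grasp it, carry it high, and check it above the nest.

Run:
```python
from s import *
x,y=.4539,.2601
env.movel([x,y,.11],.15)
print(env.movel([x,y,.071],.05,until_force=8))
jaws.command_gripper(.02)
print(monitor.current_opening(),monitor.current_grasp_force(),monitor.current_eef_pos())
env.movel([x,y,.24],.12)
env.movel([.455,-.284,.24],.2)
print(monitor.current_opening(),monitor.current_grasp_force())
p=cams.camera_params('wrist'); im=cams.grab_frame('wrist')
e=monitor.current_eef_pos(); print(e,monitor.current_clock())
overlay(im,p,[(.455,-.284,.074,.033),(.455,-.284,.035,.05),(e[0],e[1],e[2]+.034,.019),(e[0],e[1],e[2]-.071,.019)],'w5')
```

```text
False
0.037255893039175834 60.501524806022644 [0.45433104 0.26024276 0.07162699]
0.03723314204639643 60.07554195821285
[ 0.45510537 -0.28359796  0.24008186] 21.35
```

View pics/w5.png

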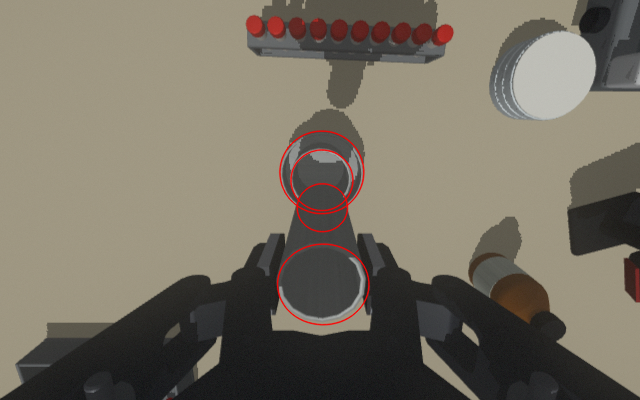

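The cylinder is held centred, with its rim at about (322,283), over the beaker at (322,180). I'll lower it in.

Run:
```python
from s import *
x,y=.455,-.284
env.movel([x,y,.16],.12)
h=env.movel([x,y,.105],.05,until_force=5)
if not h: h=env.movel([x,y,.074],.03,until_force=4)
z=monitor.current_eef_pos()[2]; print(h,z,monitor.current_force())
if h and abs(z-.0795)<.004:
    jaws.command_gripper(.06); env.wait(.3)
    print(monitor.current_opening(),monitor.current_grasp_force())
    env.movel([x,y,.26],.15)
    p=cams.camera_params('wrist'); im=cams.grab_frame('wrist')
    overlay(im,p,[(x,y,.035,.05),(x,y,.074,.033),(x,y,.113,.019)],'w6')
print(monitor.current_clock())
```

```text
True 0.07963468248553264 [-0.54169922  0.57963971  3.96153585]
0.05997980465470014 0.0
26.2667
```

View pics/w6.png

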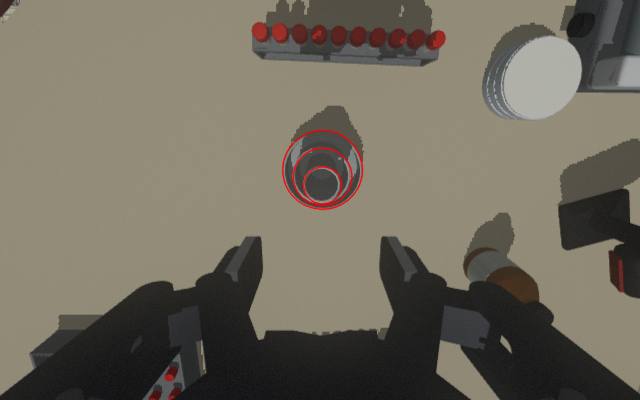

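All three rims sit concentrically on their nested overlays, with the cylinder at (322,184), and the rack is still standing. I'll hand the job in.

```bash
python3 -c "
from s import *
env.wait(.3); print(env.finish_job())"
```

```text
the job is handed in; nothing more can be done
None
```

The beaker stands in the dish and the cylinder in the beaker, all upright and let go; the rack was not disturbed, and I handed the job in at about 27 s of the 67 s allowed (the hand-in returned no verdict).

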